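Lay out the cedar fresheners in their dishes by size

ROBOT

A 6-joint arm with a two-finger parallel gripper is mounted at the origin on the work surface. World frame = base frame: x ahead of the robot, y to its left, z up, the work surface at z = 0. Lengths are in m, angles in degrees, forces in N, time in s.
With the tool pointing down it reaches from about 0.3 to 0.75 m from the base axis. Payload 8.5 kg.
Tool frame: the origin (TCP) lies on the mounting face of the last link; the fingertips stand 173 mm ahead of it and the grasp point (between the pads) lies 155 mm ahead of it (env.tips_ahead is the distance from the TCP to the fingertips, in m); z points along the fingers, x is the direction in which the jaws open and shut, and the axes are right-handed (so a half turn about z gives the same grasp; the last joint's range is limited). The gripper opens to 85 mm and grips with 20 to 120 N. Pads are 22 mm wide; open, the fingers measure 114 mm over their backs; the gripper's body (76 mm by 85 mm) begins 54 mm behind the grasp point. The pads swing forward as they close: fully open they stand 13 mm farther back than shut.
Start: joints at [55.903, 21.807, 74.336, -0, 83.858, -12.336], TCP at [0.204, 0.511, 0.405] pointing down, gripper open.
Joint ranges: [-178.18, 178.18], [-50.72, 133.34], [12.68, 142.11], [-81.47, 261.47], [9.98, 163.14], [-165.26, 165.26]. Speed limits (degrees/s): [136.94, 136.94, 180, 180, 180, 180].

INTERFACE

Orientations are given as a 3x3 rotation matrix whose columns are the frame's x, y, z axes.
In Python, from rig import env gives the robot as it stands. The module is installed in compiled form; this text tells all that it offers.
- The arm moves only by the tool step_arm, never from a script. Its argument "increments" is a list of rows, each an object of numbers: "x", "y", "z": the shift along the tool's x, y, z in cm; "wx", "wy", "wz": the turn, a rotation vector about the tool's x, y, z in rad; "gripper": the finger opening in cm, from 0 to 8.54. A call has 1 to 20 rows; each row shifts and turns the commanded pose from where the row before left it, along the tool's axes as they then stand; what a row does not reach is not made up. A row lasts 1/10 s, in which the tool goes at most 50 mm and 8.59 degrees, less where a joint would pass 70% of its speed; a pose out of reach is approached as far as the arm can. A call with a gripper value outside its range is refused whole. The fingers move at their own pace and stop on an object; "newtons" is the grip in N (left out, the last holds). Time passes only in rows, so rows that do not move let the fingers close. It gives the time, the measured TCP pose, the force and the opening at its end, in the units of the state.
- env.observe(): the state, without advancing time (a new reading comes with each control period).
- env.get_image(name): name is "scene" or "top" or "wrist"; returns a dict with "color" (384x512x3 uint8, blue, green, red), "camera_matrix" (3x3 intrinsics, pixels), "distortion" ([k1, k2, p1, p2, k3] as OpenCV has them; the pictures are not rectified), "rvec" (rotation vector, rad) and "tvec" (3), from world to camera coordinates, as OpenCV has them. Camera axes: x right, y down, z forward; pixel columns grow to the right and rows downward; lengths in m; the calibration is good to about 2 mm. A picture is of the moment at which its call begins. There is no depth.
- env.close_job(): hands the job in, once; it reports no verdict.
The state is a dict: "time_s": time; "q": joint angles; "qvel": joint speeds; "joint_efforts": joint torques, N m; "position": TCP position; "tool_rot": TCP orientation; "ft_force": force on the tool from outside, world axes, zero at the start; "wrist_torque": the same for the moment, N m; "grip_width": finger opening in m.
Only numpy, scipy, OpenCV 4.12 (cv2) and the standard library are available. Lean on these libraries where they do the work, as an engineer would, in place of code of your own. Each camera call takes 0.05 s, during which the arm holds its last target. There are 200 camera calls.

TASK

Lay out the cedar fresheners for sale on the car wash shelf: put each of the three round cedar blocks flat into the blue dish of its own size (large in large, medium in medium, small in small), one after another, beginning with the largest and finishing with the smallest. Set them down rather than dropping them, and leave the square cedar block, the perfume flask, the visor clip and the valve extender where they are.

Things in the scene. Friction and masses are not known exactly. Their poses are not given: they have to be found in the camera images.
- round_large: The large round cedar block freshener: a plain upright disc of reddish wood with a thin dark ring on its top, 62 mm in diameter and 30 mm tall (the three rounds are 62, 48 and 34 mm across, all 30 mm tall). Loose, 12 to 55 g, lies flat on the counter at the start. Origin at the centre of its underside, z up.
- round_medium: The medium round cedar block freshener: a plain upright disc of reddish wood with a thin dark ring on its top, 48 mm in diameter and 30 mm tall (the three rounds are 62, 48 and 34 mm across, all 30 mm tall). Loose, 12 to 55 g, lies flat on the counter at the start. Origin at the centre of its underside, z up.
- round_small: The small round cedar block freshener: a plain upright disc of reddish wood with a thin dark ring on its top, 34 mm in diameter and 30 mm tall (the three rounds are 62, 48 and 34 mm across, all 30 mm tall). Loose, 12 to 55 g, lies flat on the counter at the start. Origin at the centre of its underside, z up.
- dish_large: The large round blue ceramic dish, fixed to the counter: 96 mm outer diameter, 88 mm inner diameter, rim 10 mm above the counter, flat floor 4 mm above the counter (the three dishes are 96, 80 and 66 mm across outside). Holds the large cedar round of 62 mm. Origin at the centre of its underside, on the counter, z up.
- dish_medium: The medium round blue ceramic dish, fixed to the counter: 80 mm outer diameter, 72 mm inner diameter, rim 10 mm above the counter, flat floor 4 mm above the counter (the three dishes are 96, 80 and 66 mm across outside). Holds the medium cedar round of 48 mm. Origin at the centre of its underside, on the counter, z up.
- dish_small: The small round blue ceramic dish, fixed to the counter: 66 mm outer diameter, 58 mm inner diameter, rim 10 mm above the counter, flat floor 4 mm above the counter (the three dishes are 96, 80 and 66 mm across outside). Holds the small cedar round of 34 mm. Origin at the centre of its underside, on the counter, z up.
- square_block: Bystander, not to be moved: a square cedar block of the same reddish wood, 44 x 44 mm and 30 mm tall, with a dark square on top. Loose. Origin at the centre of its underside, z up, x and y along its sides.
- flask: Bystander, not to be moved: an upright turquoise glass perfume flask with a nickel cap, 46 mm in diameter, 86 mm tall. Loose. Origin at the centre of its underside, z up.
- visor_clip: Bystander, not to be moved: a black plastic sun visor clip lying flat, 64 mm long (its x), 20 mm wide, about 16 mm tall. Loose. Origin at the centre of its underside, z up.
- valve_extender: Bystander, not to be moved: a steel tire valve extender lying flat, 50 mm long (its x), 11 mm thick. Loose. Origin at the centre of its underside, z up.
Mind the look-alikes: they are no part of the job. Leave any purple or turquoise look-alike of the round_small alone.

How it is judged (in metres and radians):
On the way, in this order (a step that is already met when the one before it is completed fails the run):
1. the large cedar round lies flat in the large dish, released and at rest (horizontal distance between round_large and dish_large below 0.014 m and z of round_large in the frame of dish_large between 0.001 and 0.0075 m and angle between round_large's own z axis and vertical below 0.1 rad and contact force between the fingers and round_large below 0.05 N and linear speed of round_large below 0.02 m/s), for 0.2 s.
2. the medium cedar round lies flat in the medium dish, released and at rest (horizontal distance between round_medium and dish_medium below 0.014 m and z of round_medium in the frame of dish_medium between 0.001 and 0.0075 m and angle between round_medium's own z axis and vertical below 0.1 rad and contact force between the fingers and round_medium below 0.05 N and linear speed of round_medium below 0.02 m/s), for 0.2 s.
3. the small cedar round lies flat in the small dish, released and at rest (horizontal distance between round_small and dish_small below 0.014 m and z of round_small in the frame of dish_small between 0.001 and 0.0075 m and angle between round_small's own z axis and vertical below 0.1 rad and contact force between the fingers and round_small below 0.05 N and linear speed of round_small below 0.02 m/s), for 0.2 s.
At the end, for the whole second after the job is handed in: Each cedar round lies flat (within 0.1 rad) on the floor of the dish of its own size (its underside 1 to 7.5 mm above the counter), its centre within 14 mm of the dish's centre, released and at rest; the square cedar block, flask, visor clip and valve extender are within 20 mm of where they began (all of step 1 and all of step 2 and all of step 3 and distance of each of square_block, flask, visor_clip, valve_extender from where it was at the start of the episode below 0.02 m); the robot touches nothing.
It fails at once if the square cedar block, flask, visor clip or valve extender is shifted by 20 mm or more (distance of any of square_block, flask, visor_clip, valve_extender from where it was at the start of the episode above 0.02 m).
It fails at once if the perfume flask is tipped by more than 0.3 rad (angle between flask's own z axis and vertical above 0.3 rad).
It fails at once if a cedar round is dropped (falls free of the fingers faster than 0.6 m/s, a drop of about 20 mm) ((contact force between the fingers and round_large below 0.001 N and linear speed of round_large above 0.6 m/s) or (contact force between the fingers and round_medium below 0.001 N and linear speed of round_medium above 0.6 m/s) or (contact force between the fingers and round_small below 0.001 N and linear speed of round_small above 0.6 m/s)).
It also fails if it takes over 96 s, if anything falls off the work surface, if the arm or the gripper's body presses on something with over 40 N, if the wrist force passes 120 N, or if a joint passes its speed limit or range.

## Working session

There is one attempt and no reset: what is moved stays moved. The work goes in short steps, Python scripts to look and compute and a tool call to move; the robot and the scene stay as the last step left them, time stands still between calls to the robot, and variables do not carry over. Pictures are saved under pics/ and viewed, about 12 in all and at most 16, crops included, and the job is handed in when it is done.

Besides the shell and the picture viewer there is one more tool, called after "Call:" as name([rows], argument=value, ...), one row to a line, values as JSON. step_arm: Moves the arm, as the interface text tells. Its arguments: {"type":"object","properties":{"increments":{"type":"array"},"newtons":{"type":"number"}},"required":["increments"]}

```bash
mkdir -p pics; cat > h.py <<'E'
import numpy as np, cv2
from rig import env
def unproj(im,uv,z):
    K,D=np.array(im["camera_matrix"]),np.array(im["distortion"],float)
    R=cv2.Rodrigues(np.array(im["rvec"],float))[0]; t=np.array(im["tvec"],float).ravel()
    p=cv2.undistortPoints(np.array(uv,float).reshape(-1,1,2),K,D).reshape(-1,2)
    d=np.c_[p,np.ones(len(p))]@R; c=-R.T@t
    return c+d*((z-c[2])/d[:,2])[:,None]
E
python3 - <<'E'
from h import *
import pickle
ims={n:env.get_image(n) for n in("top","scene")}
pickle.dump(ims,open("ims.pkl","wb"))
cv2.imwrite("pics/top.png",cv2.resize(ims["top"]["color"],(800,600),interpolation=cv2.INTER_CUBIC))
cv2.imwrite("pics/scene.png",ims["scene"]["color"])
s=env.observe();print(s)
E
```

```text
{'time_s': 0.1, 'q': array([ 5.59039831e+01,  2.18361612e+01,  7.43779433e+01,  2.69284096e-04,
        8.38595365e+01, -1.23365980e+01]), 'qvel': array([ 0.02979542, -0.15114476, -0.05783194, -0.06901616,  0.10406707,
       -0.00652994]), 'joint_efforts': array([ 3.72409355e-03, -4.49218154e+01, -2.31656420e+01, -9.30023862e-05,
        3.69057641e-03, -6.33131026e-05]), 'position': array([0.20387484, 0.51077148, 0.40419699]), 'tool_rot': array([[ 3.70710137e-01,  9.28748335e-01, -7.24372160e-04],
       [ 9.28747770e-01, -3.70710739e-01, -1.06171757e-03],
       [-1.25460097e-03, -2.79169561e-04, -9.99999174e-01]]), 'ft_force': array([ 0.36019868, -0.05091224, -0.19106311]), 'wrist_torque': array([-0.01888601, -0.05519621,  0.0071368 ]), 'grip_width': 0.08550944634903515}
```

View pics/top.png

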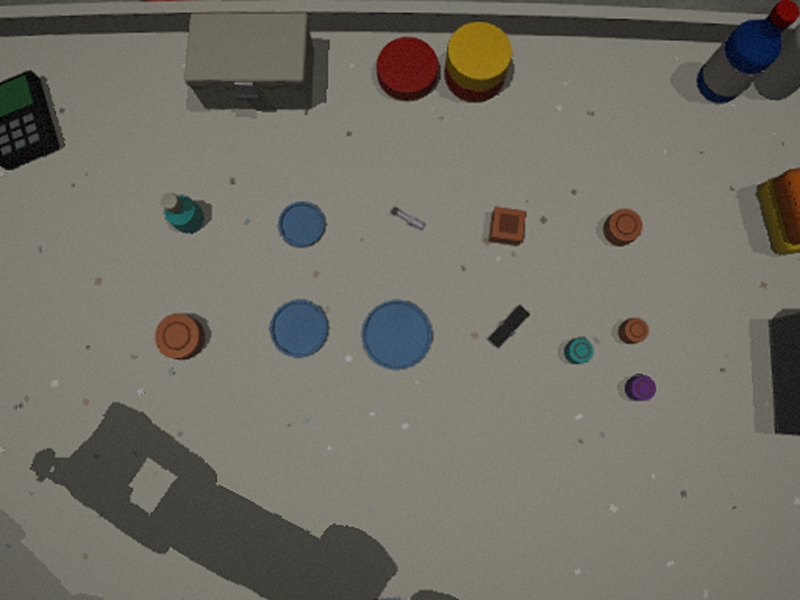

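View pics/scene.png

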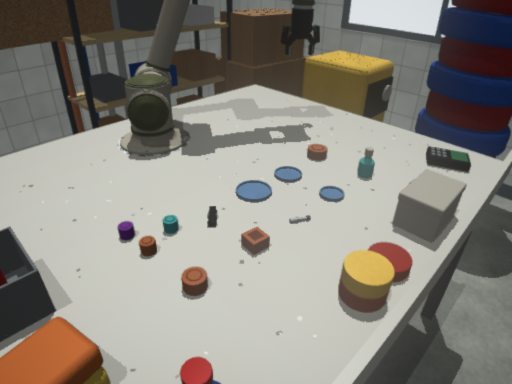

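The top view (800x600) shows the large round at (178,336), medium at (623,226) and small at (634,330). The dishes are large (397,334), medium (299,328) and small (302,224). Teal and purple look-alikes stand at (579,350) and (641,388), near the small round. I'll measure in crops.

```bash
python3 - <<'E'
from h import *
import pickle
im=pickle.load(open("ims.pkl","rb"))["top"];c=im["color"]
print("extent",unproj(im,[[0,0],[511,0],[0,383]],0))
hsv=cv2.cvtColor(c,cv2.COLOR_BGR2HSV)
m=cv2.inRange(hsv,(100,90,60),(120,255,255))
n,l,st,ce=cv2.connectedComponentsWithStats(m)
for i in range(1,n):
    if st[i][4]>200 and st[i][1]>100:
        cn=cv2.findContours((l==i).astype(np.uint8),0,1)[0]
        cn=max(cn,key=len); e=cv2.fitEllipse(cn)
        P=unproj(im,cn.reshape(-1,2),.009)[:,:2]
        (x,y),r=cv2.minEnclosingCircle(P.astype(np.float32)*1000)
        print("dish",st[i],ce[i],e,unproj(im,[e[0]],.009)[0],x,y,2*r)
tiles=[]
for k,(u,v) in {"L":(114,215),"M":(399,145),"S":(406,211)}.items():
    t=cv2.resize(c[v-18:v+18,u-18:u+18],(396,396),interpolation=cv2.INTER_CUBIC)
    t=cv2.convertScaleAbs(t,alpha=1.5)
    for g in range(0,396,66): cv2.line(t,(g,0),(g,6),(255,255,255),1);cv2.line(t,(0,g),(6,g),(255,255,255),1)
    tiles.append(t)
cv2.imwrite("pics/crop.png",cv2.resize(np.hstack(tiles),(798,266),interpolation=cv2.INTER_AREA))
E
```

```text
extent [[ 0.99590833  0.65756324  0.        ]
 [ 1.01674993 -0.62227745  0.        ]
 [ 0.09296707  0.54622133  0.        ]]
dish [178 129  30  29 629] [192.73767886 143.18441971] ((192.44712829589844, 143.06668090820312), (27.367055892944336, 28.368854522705078), 78.81208038330078) [0.62350109 0.14720092 0.009     ] 623.6964111328125 147.2965850830078 64.94142150878906
dish [ 173  192   37   36 1023] [190.95307918 209.82893451] ((190.82420349121094, 209.8506317138672), (35.02961730957031, 35.69278335571289), 66.8770751953125) [0.47530366 0.14412937 0.009     ] 475.7538146972656 144.2070770263672 79.06838989257812
dish [ 232  193   44   43 1511] [253.59563203 213.89940437] ((253.59886169433594, 213.89797973632812), (42.641448974609375, 43.29087829589844), 83.90449523925781) [0.46924112 0.0092209  0.009     ] 469.753662109375 9.040531158447266 94.47441864013672
```

View pics/crop.png

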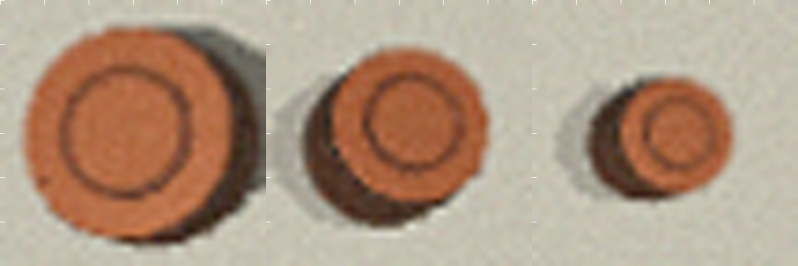

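The three ring centres in the crops give original pixels L (112.6,214.4), M (400.6,142.9) and S (407.6,210.4).

```bash
cat >> h.py <<'E'
def go(xyz):
    s=env.observe();d=s["tool_rot"].T@(np.array(xyz)-s["position"])*100
    print("delta tool cm",d.round(2),"pos",s["position"].round(4),"w",s["grip_width"],"tips",env.tips_ahead)
E
python3 - <<'E'
from h import *
import pickle
im=pickle.load(open("ims.pkl","rb"))["top"]
P=unproj(im,[[112.62,214.43],[400.6,142.94],[407.6,210.43]],.03);print(P.round(4))
# teal, purple, square, clip
print(unproj(im,[[370.5,223.8],[410,248]],.03).round(3),unproj(im,[[325,143]],.03).round(3))
go([*P[0,:2],.30])
E
```

```text
[[ 0.4597  0.3064  0.03  ]
 [ 0.627  -0.306   0.03  ]
 [ 0.4801 -0.3154  0.03  ]]
[[ 0.451 -0.235  0.03 ]
 [ 0.401 -0.318  0.03 ]] [[ 0.623 -0.141  0.03 ]]
delta tool cm [-9.48 31.34 10.42] pos [0.2039 0.5108 0.4042] w 0.08550944634903515 tips 0.1734
```

Call:
step_arm([
  {"x": -0.8,"y": 2.6,"z": 0.8},
  {"x": -0.8,"y": 2.6,"z": 0.8},
  {"x": -0.8,"y": 2.6,"z": 0.8},
  {"x": -0.8,"y": 2.6,"z": 0.8},
  {"x": -0.8,"y": 2.6,"z": 0.8},
  {"x": -0.8,"y": 2.6,"z": 0.8},
  {"x": -0.8,"y": 2.6,"z": 0.8},
  {"x": -0.8,"y": 2.6,"z": 0.8},
  {"x": -0.8,"y": 2.6,"z": 0.8},
  {"x": -0.8,"y": 2.6,"z": 0.8},
  {"x": -0.8,"y": 2.6,"z": 0.8},
  {"x": -0.7,"y": 2.7,"z": 0.8},
  {"x": 0},
  {"x": 0},
  {"x": 0},
], newtons=30)

```text
invalid input at $.increments[0]: expected keys x, y, z, wx, wy, wz, gripper
```

```bash
python3 - <<'E'
from h import *
go([.4597,.3064,.188])
im=env.get_image("wrist");cv2.imwrite("pics/w1.png",im["color"])
p,_=cv2.projectPoints(np.array([[.4597,.3064,.03]]),im["rvec"],im["tvec"],im["camera_matrix"],np.array(im["distortion"],float));print(p)
s=env.observe();print(s["q"].round(1),s["tool_rot"].round(3))
E
```

```text
delta tool cm [-9.47 31.34 21.62] pos [0.2039 0.5108 0.4042] w 0.08550944634903515 tips 0.1734
[[[189.35438658 390.31354976]]]
[ 55.9  21.8  74.4   0.   83.9 -12.3] [[ 0.371  0.929 -0.001]
 [ 0.929 -0.371 -0.001]
 [-0.001 -0.    -1.   ]]
```

View pics/w1.png

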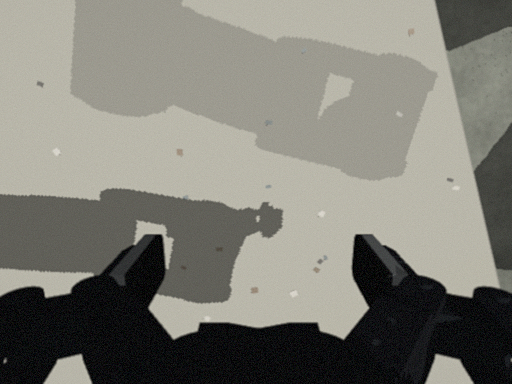

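The move was refused because every row needs all the keys. The picture shows only the fingers, with tips near (160,240) and (360,240), and the arm's shadow. Sending it again with full rows.

Call:
step_arm([
  {"x": -0.8,"y": 2.6,"z": 0.8,"wx": 0,"wy": 0,"wz": 0,"gripper": 8.5},
  {"x": -0.8,"y": 2.6,"z": 0.8,"wx": 0,"wy": 0,"wz": 0,"gripper": 8.5},
  {"x": -0.8,"y": 2.6,"z": 0.8,"wx": 0,"wy": 0,"wz": 0,"gripper": 8.5},
  {"x": -0.8,"y": 2.6,"z": 0.8,"wx": 0,"wy": 0,"wz": 0,"gripper": 8.5},
  {"x": -0.8,"y": 2.6,"z": 0.8,"wx": 0,"wy": 0,"wz": 0,"gripper": 8.5},
  {"x": -0.8,"y": 2.6,"z": 0.8,"wx": 0,"wy": 0,"wz": 0,"gripper": 8.5},
  {"x": -0.8,"y": 2.6,"z": 0.8,"wx": 0,"wy": 0,"wz": 0,"gripper": 8.5},
  {"x": -0.8,"y": 2.6,"z": 0.8,"wx": 0,"wy": 0,"wz": 0,"gripper": 8.5},
  {"x": -0.8,"y": 2.6,"z": 0.8,"wx": 0,"wy": 0,"wz": 0,"gripper": 8.5},
  {"x": -0.8,"y": 2.6,"z": 0.8,"wx": 0,"wy": 0,"wz": 0,"gripper": 8.5},
  {"x": -0.8,"y": 2.6,"z": 0.8,"wx": 0,"wy": 0,"wz": 0,"gripper": 8.5},
  {"x": -0.7,"y": 2.7,"z": 0.8,"wx": 0,"wy": 0,"wz": 0,"gripper": 8.5},
  {"x": 0,"y": 0,"z": 0,"wx": 0,"wy": 0,"wz": 0,"gripper": 8.5},
  {"x": 0,"y": 0,"z": 0,"wx": 0,"wy": 0,"wz": 0,"gripper": 8.5},
  {"x": 0,"y": 0,"z": 0,"wx": 0,"wy": 0,"wz": 0,"gripper": 8.5},
], newtons=30)

```text
time_s: 1.65
position: [0.4588, 0.307, 0.3089]
tool_rot: [[0.37, 0.929, -0.0], [0.929, -0.37, 0.0], [0.0, -0.0, -1.0]]
ft_force: [-0.6, 0.0, -0.5]
grip_width: 0.0853
```

```bash
cat >> h.py <<'E'
def wrist(name,pt):
    im=env.get_image("wrist");c=im["color"].copy();cv2.imwrite("pics/%s.png"%name,c)
    p,_=cv2.projectPoints(np.array([pt],float),im["rvec"],im["tvec"],im["camera_matrix"],np.array(im["distortion"],float));print("expect px",p.ravel())
    return im
E
python3 - <<'E'
from h import *
go([.4597,.3064,.188])
wrist("w2",[.4597,.3064,.03])
E
```

```text
delta tool cm [-0.02  0.11 12.09] pos [0.4588 0.307  0.3089] w 0.08527309533474692 tips 0.1734
expect px [258.19294493 187.93888623]
```

View pics/w2.png

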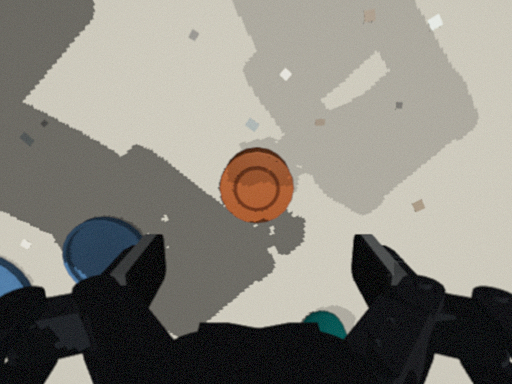

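The ring is at (257,188) against a predicted (258,188), so the position holds. Descending and closing.

Call:
step_arm([
  {"x": 0,"y": 0.1,"z": 1.8,"wx": 0,"wy": 0,"wz": 0,"gripper": 8.5},
  {"x": 0,"y": 0,"z": 1.8,"wx": 0,"wy": 0,"wz": 0,"gripper": 8.5},
  {"x": 0,"y": 0,"z": 1.8,"wx": 0,"wy": 0,"wz": 0,"gripper": 8.5},
  {"x": 0,"y": 0,"z": 1.8,"wx": 0,"wy": 0,"wz": 0,"gripper": 8.5},
  {"x": 0,"y": 0,"z": 1.8,"wx": 0,"wy": 0,"wz": 0,"gripper": 8.5},
  {"x": 0,"y": 0,"z": 1.8,"wx": 0,"wy": 0,"wz": 0,"gripper": 8.5},
  {"x": 0,"y": 0,"z": 1.0,"wx": 0,"wy": 0,"wz": 0,"gripper": 8.5},
  {"x": 0,"y": 0,"z": 0.9,"wx": 0,"wy": 0,"wz": 0,"gripper": 8.5},
  {"x": 0,"y": 0,"z": 0,"wx": 0,"wy": 0,"wz": 0,"gripper": 8.5},
  {"x": 0,"y": 0,"z": 0,"wx": 0,"wy": 0,"wz": 0,"gripper": 8.5},
  {"x": 0,"y": 0,"z": 0,"wx": 0,"wy": 0,"wz": 0,"gripper": 5},
  {"x": 0,"y": 0,"z": 0,"wx": 0,"wy": 0,"wz": 0,"gripper": 5},
  {"x": 0,"y": 0,"z": 0,"wx": 0,"wy": 0,"wz": 0,"gripper": 5},
  {"x": 0,"y": 0,"z": 0,"wx": 0,"wy": 0,"wz": 0,"gripper": 5},
  {"x": 0,"y": 0,"z": 0,"wx": 0,"wy": 0,"wz": 0,"gripper": 5},
  {"x": 0,"y": 0,"z": 0,"wx": 0,"wy": 0,"wz": 0,"gripper": 5},
], newtons=30)

```text
time_s: 3.3
position: [0.4604, 0.3062, 0.1827]
tool_rot: [[0.371, 0.929, 0.001], [0.929, -0.371, 0.001], [0.001, 0.001, -1.0]]
ft_force: [-1.4, 0.3, 5.8]
grip_width: 0.0603
```

```bash
python3 - <<'E'
from h import *
go([.4695,.0092,.30])
im=wrist("w3",[.4597,.3064,.03])
im=env.get_image("scene");c=im["color"][120:190,270:380];cv2.imwrite("pics/s3.png",np.hstack([cv2.resize(c,(520,384),interpolation=cv2.INTER_CUBIC)]))
E
```

```text
delta tool cm [-27.23  11.87 -11.75] pos [0.4604 0.3062 0.1827] w 0.060333129370407745 tips 0.1734
expect px [258.12687196 259.75029455]
```

View pics/s3.png

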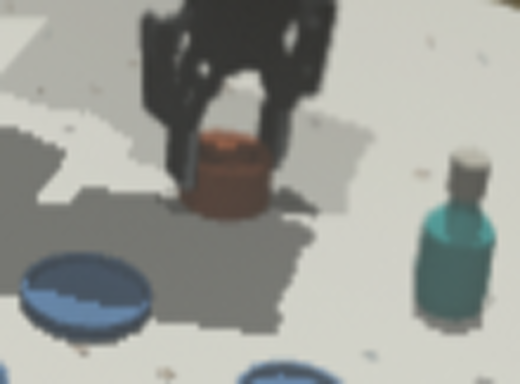

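The fingers hold the large round over about the upper two thirds of its side. I read the 5.8 N as the pads swinging forward while closing. Lifting and carrying to the large dish.

Call:
step_arm([
  {"x": 0,"y": 0,"z": -1,"wx": 0,"wy": 0,"wz": 0,"gripper": 5},
  {"x": 0,"y": 0,"z": -2,"wx": 0,"wy": 0,"wz": 0,"gripper": 5},
  {"x": 0,"y": 0,"z": -2,"wx": 0,"wy": 0,"wz": 0,"gripper": 5},
  {"x": 0,"y": 0,"z": -2,"wx": 0,"wy": 0,"wz": 0,"gripper": 5},
  {"x": 0,"y": 0,"z": -1,"wx": 0,"wy": 0,"wz": 0,"gripper": 5},
  {"x": -1.2,"y": 0.5,"z": 0,"wx": 0,"wy": 0,"wz": 0,"gripper": 5},
  {"x": -2.4,"y": 1.1,"z": 0,"wx": 0,"wy": 0,"wz": 0,"gripper": 5},
  {"x": -2.5,"y": 1.1,"z": 0,"wx": 0,"wy": 0,"wz": 0,"gripper": 5},
  {"x": -2.5,"y": 1.1,"z": 0,"wx": 0,"wy": 0,"wz": 0,"gripper": 5},
  {"x": -2.5,"y": 1.1,"z": 0,"wx": 0,"wy": 0,"wz": 0,"gripper": 5},
  {"x": -2.5,"y": 1.1,"z": 0,"wx": 0,"wy": 0,"wz": 0,"gripper": 5},
  {"x": -2.5,"y": 1.1,"z": 0,"wx": 0,"wy": 0,"wz": 0,"gripper": 5},
  {"x": -2.5,"y": 1.1,"z": 0,"wx": 0,"wy": 0,"wz": 0,"gripper": 5},
  {"x": -2.5,"y": 1.1,"z": 0,"wx": 0,"wy": 0,"wz": 0,"gripper": 5},
  {"x": -2.5,"y": 1.1,"z": 0,"wx": 0,"wy": 0,"wz": 0,"gripper": 5},
  {"x": -2.4,"y": 1.1,"z": 0,"wx": 0,"wy": 0,"wz": 0,"gripper": 5},
  {"x": -1.2,"y": 0.4,"z": 0,"wx": 0,"wy": 0,"wz": 0,"gripper": 5},
  {"x": 0,"y": 0,"z": 0,"wx": 0,"wy": 0,"wz": 0,"gripper": 5},
  {"x": 0,"y": 0,"z": 0,"wx": 0,"wy": 0,"wz": 0,"gripper": 5},
  {"x": 0,"y": 0,"z": 0,"wx": 0,"wy": 0,"wz": 0,"gripper": 5},
])

```text
time_s: 5.4
position: [0.4698, 0.0103, 0.2616]
tool_rot: [[0.37, 0.929, -0.0], [0.929, -0.37, 0.0], [0.0, -0.0, -1.0]]
ft_force: [-0.3, -0.1, -0.3]
grip_width: 0.0606
```

```bash
python3 - <<'E'
from h import *
go([.4695,.0092,.1867])
wrist("w4",[.4695,.0092,.01])
E
```

```text
delta tool cm [-0.11  0.02  7.49] pos [0.4698 0.0103 0.2616] w 0.06059853701316255 tips 0.1734
expect px [256.96866318 196.40912611]
```

View pics/w4.png

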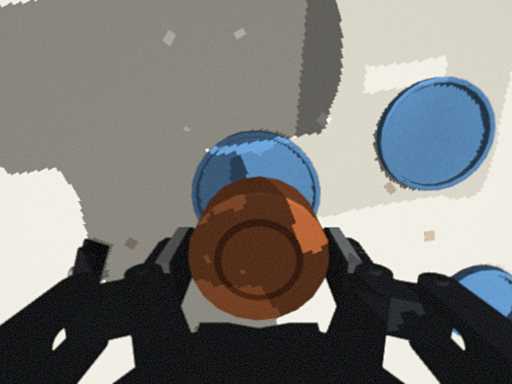

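The large round is held level at (258,250), with its dish centred at x≈257 as predicted. Lowering in steps and watching the force.

Call:
step_arm([
  {"x": -0.1,"y": 0,"z": 1.5,"wx": 0,"wy": 0,"wz": 0,"gripper": 5},
  {"x": 0,"y": 0,"z": 1.5,"wx": 0,"wy": 0,"wz": 0,"gripper": 5},
  {"x": 0,"y": 0,"z": 1.5,"wx": 0,"wy": 0,"wz": 0,"gripper": 5},
  {"x": 0,"y": 0,"z": 1.2,"wx": 0,"wy": 0,"wz": 0,"gripper": 5},
  {"x": 0,"y": 0,"z": 0.6,"wx": 0,"wy": 0,"wz": 0,"gripper": 5},
  {"x": 0,"y": 0,"z": 0.4,"wx": 0,"wy": 0,"wz": 0,"gripper": 5},
  {"x": 0,"y": 0,"z": 0.3,"wx": 0,"wy": 0,"wz": 0,"gripper": 5},
  {"x": 0,"y": 0,"z": 0.2,"wx": 0,"wy": 0,"wz": 0,"gripper": 5},
  {"x": 0,"y": 0,"z": 0,"wx": 0,"wy": 0,"wz": 0,"gripper": 5},
  {"x": 0,"y": 0,"z": 0,"wx": 0,"wy": 0,"wz": 0,"gripper": 5},
  {"x": 0,"y": 0,"z": 0,"wx": 0,"wy": 0,"wz": 0,"gripper": 5},
])

```text
time_s: 6.55
position: [0.4696, 0.0085, 0.19]
tool_rot: [[0.371, 0.929, 0.0], [0.929, -0.371, -0.0], [0.0, 0.0, -1.0]]
ft_force: [-1.1, 0.1, 0.0]
grip_width: 0.0604
```

Call:
step_arm([
  {"x": 0,"y": 0,"z": 0.1,"wx": 0,"wy": 0,"wz": 0,"gripper": 5},
  {"x": 0,"y": 0,"z": 0.1,"wx": 0,"wy": 0,"wz": 0,"gripper": 5},
  {"x": 0,"y": 0,"z": 0,"wx": 0,"wy": 0,"wz": 0,"gripper": 5},
  {"x": 0,"y": 0,"z": 0,"wx": 0,"wy": 0,"wz": 0,"gripper": 5},
])

```text
time_s: 6.95
position: [0.4696, 0.0085, 0.1877]
tool_rot: [[0.371, 0.929, -0.0], [0.929, -0.371, 0.0], [0.0, -0.0, -1.0]]
ft_force: [0.6, -0.2, -0.7]
grip_width: 0.0604
```

Call:
step_arm([
  {"x": 0,"y": 0,"z": 0.1,"wx": 0,"wy": 0,"wz": 0,"gripper": 5},
  {"x": 0,"y": 0,"z": 0.1,"wx": 0,"wy": 0,"wz": 0,"gripper": 5},
  {"x": 0,"y": 0,"z": 0,"wx": 0,"wy": 0,"wz": 0,"gripper": 5},
  {"x": 0,"y": 0,"z": 0,"wx": 0,"wy": 0,"wz": 0,"gripper": 5},
])

```text
time_s: 7.35
position: [0.4695, 0.0085, 0.1866]
tool_rot: [[0.371, 0.929, 0.001], [0.929, -0.371, -0.0], [0.0, 0.001, -1.0]]
ft_force: [-5.2, -0.4, 13.7]
grip_width: 0.0602
```

Contact at z≈0.187, as expected. Releasing and rising.

Call:
step_arm([
  {"x": 0,"y": 0,"z": -0.1,"wx": 0,"wy": 0,"wz": 0,"gripper": 5},
  {"x": 0,"y": 0,"z": 0,"wx": 0,"wy": 0,"wz": 0,"gripper": 6.5},
  {"x": 0,"y": 0,"z": 0,"wx": 0,"wy": 0,"wz": 0,"gripper": 7.5},
  {"x": 0,"y": 0,"z": 0,"wx": 0,"wy": 0,"wz": 0,"gripper": 8.2},
  {"x": 0,"y": 0,"z": 0,"wx": 0,"wy": 0,"wz": 0,"gripper": 8.2},
  {"x": 0,"y": 0,"z": 0,"wx": 0,"wy": 0,"wz": 0,"gripper": 8.2},
  {"x": 0,"y": 0,"z": 0,"wx": 0,"wy": 0,"wz": 0,"gripper": 8.2},
  {"x": 0,"y": 0,"z": -1,"wx": 0,"wy": 0,"wz": 0,"gripper": 8.2},
  {"x": 0,"y": 0,"z": -2,"wx": 0,"wy": 0,"wz": 0,"gripper": 8.2},
  {"x": 0,"y": 0,"z": -2.5,"wx": 0,"wy": 0,"wz": 0,"gripper": 8.2},
  {"x": 0,"y": 0,"z": -2.5,"wx": 0,"wy": 0,"wz": 0,"gripper": 8.2},
  {"x": 0,"y": 0,"z": -2,"wx": 0,"wy": 0,"wz": 0,"gripper": 8.2},
  {"x": 0,"y": 0,"z": -1,"wx": 0,"wy": 0,"wz": 0,"gripper": 8.2},
  {"x": 0,"y": 0,"z": 0,"wx": 0,"wy": 0,"wz": 0,"gripper": 8.2},
  {"x": 0,"y": 0,"z": 0,"wx": 0,"wy": 0,"wz": 0,"gripper": 8.2},
])

```text
time_s: 8.85
position: [0.4694, 0.0085, 0.2962]
tool_rot: [[0.371, 0.929, -0.001], [0.929, -0.371, 0.0], [-0.0, -0.001, -1.0]]
ft_force: [-0.4, 0.5, -0.5]
grip_width: 0.0824
```

```bash
python3 - <<'E'
from h import *
go([.627,-.306,.30])
wrist("w5",[.4695,.0092,.034])
E
```

```text
delta tool cm [-23.37  26.3   -0.4 ] pos [0.4694 0.0085 0.2962] w 0.08241017883850571 tips 0.1734
expect px [259.40916236 192.21572349]
```

View pics/w5.png

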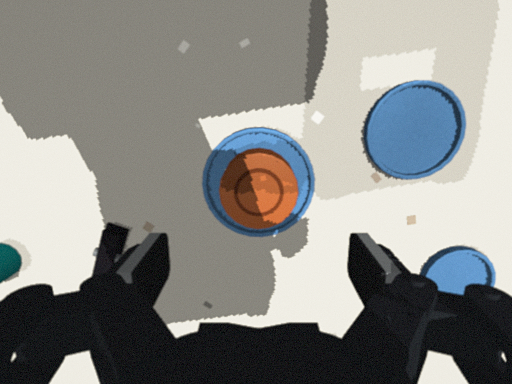

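The large round lies in its dish with its ring at (259,191), against a predicted (259,192). On to the medium round.

Call:
step_arm([
  {"x": -1,"y": 1.1,"z": 0,"wx": 0,"wy": 0,"wz": 0,"gripper": 7},
  {"x": -2,"y": 2.2,"z": 0,"wx": 0,"wy": 0,"wz": 0,"gripper": 7},
  {"x": -2,"y": 2.2,"z": 0,"wx": 0,"wy": 0,"wz": 0,"gripper": 7},
  {"x": -2,"y": 2.2,"z": 0,"wx": 0,"wy": 0,"wz": 0,"gripper": 7},
  {"x": -2,"y": 2.2,"z": 0,"wx": 0,"wy": 0,"wz": 0,"gripper": 7},
  {"x": -2,"y": 2.2,"z": 0,"wx": 0,"wy": 0,"wz": 0,"gripper": 7},
  {"x": -2,"y": 2.2,"z": 0,"wx": 0,"wy": 0,"wz": 0,"gripper": 7},
  {"x": -2,"y": 2.2,"z": 0,"wx": 0,"wy": 0,"wz": 0,"gripper": 7},
  {"x": -2,"y": 2.3,"z": 0,"wx": 0,"wy": 0,"wz": 0,"gripper": 7},
  {"x": -2,"y": 2.3,"z": 0,"wx": 0,"wy": 0,"wz": 0,"gripper": 7},
  {"x": -2,"y": 2.3,"z": 0,"wx": 0,"wy": 0,"wz": 0,"gripper": 7},
  {"x": -1.4,"y": 1.8,"z": 0,"wx": 0,"wy": 0,"wz": 0,"gripper": 7},
  {"x": -1,"y": 1.1,"z": 0,"wx": 0,"wy": 0,"wz": 0,"gripper": 7},
  {"x": 0,"y": 0,"z": 0,"wx": 0,"wy": 0,"wz": 0,"gripper": 7},
  {"x": 0,"y": 0,"z": 0,"wx": 0,"wy": 0,"wz": 0,"gripper": 7},
  {"x": 0,"y": 0,"z": 0,"wx": 0,"wy": 0,"wz": 0,"gripper": 7},
])

```text
time_s: 10.5
position: [0.6269, -0.3059, 0.2964]
tool_rot: [[0.37, 0.929, -0.001], [0.929, -0.37, 0.001], [0.0, -0.001, -1.0]]
ft_force: [-0.4, -0.0, -0.1]
grip_width: 0.0702
```

```bash
python3 - <<'E'
from h import *
go([.627,-.306,.182])
wrist("w6",[.627,-.306,.03])
E
```

```text
delta tool cm [-1.000e-02  2.000e-02  1.144e+01] pos [ 0.6269 -0.3059  0.2964] w 0.07018641100015295 tips 0.1734
expect px [258.34524511 191.12705953]
```

View pics/w6.png

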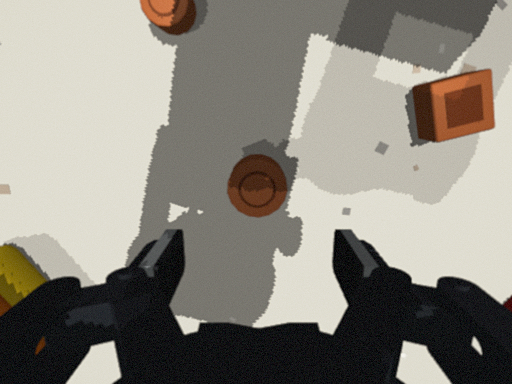

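The ring is at (257,189) against a predicted (258,191). Aligned, so grasping.

Call:
step_arm([
  {"x": 0,"y": 0,"z": 1.8,"wx": 0,"wy": 0,"wz": 0,"gripper": 7},
  {"x": 0,"y": 0,"z": 2,"wx": 0,"wy": 0,"wz": 0,"gripper": 7},
  {"x": 0,"y": 0,"z": 2,"wx": 0,"wy": 0,"wz": 0,"gripper": 7},
  {"x": 0,"y": 0,"z": 2,"wx": 0,"wy": 0,"wz": 0,"gripper": 7},
  {"x": 0,"y": 0,"z": 1.6,"wx": 0,"wy": 0,"wz": 0,"gripper": 7},
  {"x": 0,"y": 0,"z": 1,"wx": 0,"wy": 0,"wz": 0,"gripper": 7},
  {"x": 0,"y": 0,"z": 0.8,"wx": 0,"wy": 0,"wz": 0,"gripper": 7},
  {"x": 0,"y": 0,"z": 0,"wx": 0,"wy": 0,"wz": 0,"gripper": 7},
  {"x": 0,"y": 0,"z": 0,"wx": 0,"wy": 0,"wz": 0,"gripper": 7},
  {"x": 0,"y": 0,"z": 0,"wx": 0,"wy": 0,"wz": 0,"gripper": 3.8},
  {"x": 0,"y": 0,"z": 0,"wx": 0,"wy": 0,"wz": 0,"gripper": 3.8},
  {"x": 0,"y": 0,"z": 0,"wx": 0,"wy": 0,"wz": 0,"gripper": 3.8},
  {"x": 0,"y": 0,"z": 0,"wx": 0,"wy": 0,"wz": 0,"gripper": 3.8},
  {"x": 0,"y": 0,"z": 0,"wx": 0,"wy": 0,"wz": 0,"gripper": 3.8},
  {"x": 0,"y": 0,"z": 0,"wx": 0,"wy": 0,"wz": 0,"gripper": 3.8},
])

```text
time_s: 12.05
position: [0.6273, -0.3064, 0.1859]
tool_rot: [[0.371, 0.929, 0.001], [0.929, -0.371, -0.001], [-0.0, 0.002, -1.0]]
ft_force: [-0.8, 0.7, 5.7]
grip_width: 0.0469
```

Call:
step_arm([
  {"x": 0,"y": 0,"z": -1,"wx": 0,"wy": 0,"wz": 0,"gripper": 3.8},
  {"x": 0,"y": 0,"z": -2,"wx": 0,"wy": 0,"wz": 0,"gripper": 3.8},
  {"x": 0,"y": 0,"z": -2,"wx": 0,"wy": 0,"wz": 0,"gripper": 3.8},
  {"x": 0,"y": 0,"z": -2,"wx": 0,"wy": 0,"wz": 0,"gripper": 3.8},
  {"x": 0,"y": 0,"z": -2,"wx": 0,"wy": 0,"wz": 0,"gripper": 3.8},
  {"x": 0,"y": 0,"z": -1,"wx": 0,"wy": 0,"wz": 0,"gripper": 3.8},
  {"x": 0,"y": 0,"z": 0,"wx": 0,"wy": 0,"wz": 0,"gripper": 3.8},
  {"x": 0,"y": 0,"z": 0,"wx": 0,"wy": 0,"wz": 0,"gripper": 3.8},
])

```text
time_s: 12.85
position: [0.627, -0.3063, 0.2839]
tool_rot: [[0.371, 0.929, -0.001], [0.929, -0.371, 0.001], [0.0, -0.001, -1.0]]
ft_force: [-0.4, 0.7, -0.6]
grip_width: 0.0465
```

```bash
python3 - <<'E'
from h import *
go([.4755,.1442,.285])
E
```

```text
delta tool cm [ 36.22 -30.77  -0.06] pos [ 0.627  -0.3063  0.2839] w 0.046524643177226134 tips 0.1734
```

Call:
step_arm([
  {"x": 1.2,"y": -1.0,"z": 0,"wx": 0,"wy": 0,"wz": 0,"gripper": 3.8},
  {"x": 2.4,"y": -2,"z": 0,"wx": 0,"wy": 0,"wz": 0,"gripper": 3.8},
  {"x": 2.4,"y": -2,"z": 0,"wx": 0,"wy": 0,"wz": 0,"gripper": 3.8},
  {"x": 2.4,"y": -2.1,"z": 0,"wx": 0,"wy": 0,"wz": 0,"gripper": 3.8},
  {"x": 2.4,"y": -2.1,"z": 0,"wx": 0,"wy": 0,"wz": 0,"gripper": 3.8},
  {"x": 2.4,"y": -2.1,"z": 0,"wx": 0,"wy": 0,"wz": 0,"gripper": 3.8},
  {"x": 2.4,"y": -2.1,"z": 0,"wx": 0,"wy": 0,"wz": 0,"gripper": 3.8},
  {"x": 2.4,"y": -2.1,"z": 0,"wx": 0,"wy": 0,"wz": 0,"gripper": 3.8},
  {"x": 2.4,"y": -2.1,"z": 0,"wx": 0,"wy": 0,"wz": 0,"gripper": 3.8},
  {"x": 2.4,"y": -2,"z": 0,"wx": 0,"wy": 0,"wz": 0,"gripper": 3.8},
  {"x": 2.4,"y": -2,"z": 0,"wx": 0,"wy": 0,"wz": 0,"gripper": 3.8},
  {"x": 2.4,"y": -2,"z": 0,"wx": 0,"wy": 0,"wz": 0,"gripper": 3.8},
  {"x": 2.4,"y": -2,"z": 0,"wx": 0,"wy": 0,"wz": 0,"gripper": 3.8},
  {"x": 2.4,"y": -2,"z": 0,"wx": 0,"wy": 0,"wz": 0,"gripper": 3.8},
  {"x": 2.4,"y": -2,"z": 0,"wx": 0,"wy": 0,"wz": 0,"gripper": 3.8},
  {"x": 1.4,"y": -1.2,"z": 0,"wx": 0,"wy": 0,"wz": 0,"gripper": 3.8},
  {"x": 0,"y": 0,"z": 0,"wx": 0,"wy": 0,"wz": 0,"gripper": 3.8},
  {"x": 0,"y": 0,"z": 0,"wx": 0,"wy": 0,"wz": 0,"gripper": 3.8},
  {"x": 0,"y": 0,"z": 0,"wx": 0,"wy": 0,"wz": 0,"gripper": 3.8},
])

```text
time_s: 14.75
position: [0.4756, 0.1433, 0.2844]
tool_rot: [[0.372, 0.928, -0.001], [0.928, -0.372, -0.0], [-0.0, -0.0, -1.0]]
ft_force: [-0.2, -0.1, 0.6]
grip_width: 0.0464
```

```bash
python3 - <<'E'
from h import *
go([.4755,.1442,.190])
wrist("w7",[.4755,.1442,.009])
E
```

```text
delta tool cm [ 0.08 -0.04  9.44] pos [0.4756 0.1433 0.2844] w 0.04639327018272233 tips 0.1734
expect px [259.63072816 187.35824581]
```

View pics/w7.png

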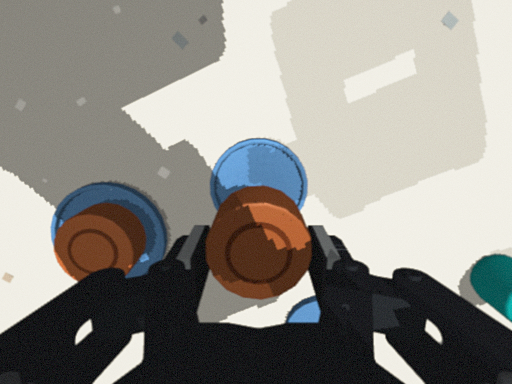

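The medium round is held level, and the dish below it is centred at about (259,186) as predicted. Lowering.

Call:
step_arm([
  {"x": 0.1,"y": 0,"z": 1.5,"wx": 0,"wy": 0,"wz": 0,"gripper": 3.8},
  {"x": 0,"y": 0,"z": 2,"wx": 0,"wy": 0,"wz": 0,"gripper": 3.8},
  {"x": 0,"y": 0,"z": 2,"wx": 0,"wy": 0,"wz": 0,"gripper": 3.8},
  {"x": 0,"y": 0,"z": 1.5,"wx": 0,"wy": 0,"wz": 0,"gripper": 3.8},
  {"x": 0,"y": 0,"z": 1,"wx": 0,"wy": 0,"wz": 0,"gripper": 3.8},
  {"x": 0,"y": 0,"z": 0.5,"wx": 0,"wy": 0,"wz": 0,"gripper": 3.8},
  {"x": 0,"y": 0,"z": 0.4,"wx": 0,"wy": 0,"wz": 0,"gripper": 3.8},
  {"x": 0,"y": 0,"z": 0.3,"wx": 0,"wy": 0,"wz": 0,"gripper": 3.8},
  {"x": 0,"y": 0,"z": 0.2,"wx": 0,"wy": 0,"wz": 0,"gripper": 3.8},
  {"x": 0,"y": 0,"z": 0,"wx": 0,"wy": 0,"wz": 0,"gripper": 3.8},
  {"x": 0,"y": 0,"z": 0,"wx": 0,"wy": 0,"wz": 0,"gripper": 3.8},
  {"x": 0,"y": 0,"z": 0,"wx": 0,"wy": 0,"wz": 0,"gripper": 3.8},
])

```text
time_s: 16.0
position: [0.4757, 0.145, 0.1909]
tool_rot: [[0.371, 0.929, 0.0], [0.929, -0.371, 0.0], [0.0, 0.0, -1.0]]
ft_force: [-1.1, -1.1, -1.2]
grip_width: 0.0464
```

Call:
step_arm([
  {"x": 0,"y": 0,"z": 0.1,"wx": 0,"wy": 0,"wz": 0,"gripper": 3.8},
  {"x": 0,"y": 0,"z": 0.1,"wx": 0,"wy": 0,"wz": 0,"gripper": 3.8},
  {"x": 0,"y": 0,"z": 0,"wx": 0,"wy": 0,"wz": 0,"gripper": 3.8},
  {"x": 0,"y": 0,"z": 0,"wx": 0,"wy": 0,"wz": 0,"gripper": 3.8},
])

```text
time_s: 16.4
position: [0.4756, 0.145, 0.1898]
tool_rot: [[0.371, 0.929, 0.001], [0.929, -0.371, -0.0], [0.0, 0.001, -1.0]]
ft_force: [-3.2, 0.2, 12.1]
grip_width: 0.0469
```

Contact. Releasing and rising.

Call:
step_arm([
  {"x": 0,"y": 0,"z": -0.1,"wx": 0,"wy": 0,"wz": 0,"gripper": 3.8},
  {"x": 0,"y": 0,"z": 0,"wx": 0,"wy": 0,"wz": 0,"gripper": 5},
  {"x": 0,"y": 0,"z": 0,"wx": 0,"wy": 0,"wz": 0,"gripper": 6},
  {"x": 0,"y": 0,"z": 0,"wx": 0,"wy": 0,"wz": 0,"gripper": 7},
  {"x": 0,"y": 0,"z": 0,"wx": 0,"wy": 0,"wz": 0,"gripper": 7},
  {"x": 0,"y": 0,"z": 0,"wx": 0,"wy": 0,"wz": 0,"gripper": 7},
  {"x": 0,"y": 0,"z": 0,"wx": 0,"wy": 0,"wz": 0,"gripper": 7},
  {"x": 0,"y": 0,"z": -1,"wx": 0,"wy": 0,"wz": 0,"gripper": 7},
  {"x": 0,"y": 0,"z": -2,"wx": 0,"wy": 0,"wz": 0,"gripper": 7},
  {"x": 0,"y": 0,"z": -2.5,"wx": 0,"wy": 0,"wz": 0,"gripper": 7},
  {"x": 0,"y": 0,"z": -2.5,"wx": 0,"wy": 0,"wz": 0,"gripper": 7},
  {"x": 0,"y": 0,"z": -2,"wx": 0,"wy": 0,"wz": 0,"gripper": 7},
  {"x": 0,"y": 0,"z": -1,"wx": 0,"wy": 0,"wz": 0,"gripper": 7},
  {"x": 0,"y": 0,"z": 0,"wx": 0,"wy": 0,"wz": 0,"gripper": 7},
  {"x": 0,"y": 0,"z": 0,"wx": 0,"wy": 0,"wz": 0,"gripper": 7},
])

```text
time_s: 17.9
position: [0.4754, 0.145, 0.2992]
tool_rot: [[0.371, 0.929, -0.001], [0.929, -0.371, -0.0], [-0.0, -0.001, -1.0]]
ft_force: [-0.3, 0.0, 0.1]
grip_width: 0.0701
```

```bash
python3 - <<'E'
from h import *
go([.4801,-.3154,.30])
wrist("w8",[.4755,.1442,.034])
E
```

```text
delta tool cm [-42.58  17.5   -0.08] pos [0.4754 0.145  0.2992] w 0.07009066712666338 tips 0.1734
expect px [257.76559891 191.79204391]
```

View pics/w8.png

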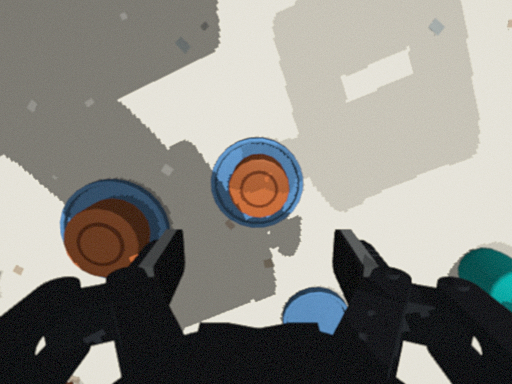

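The medium round is flat in its dish, with its ring at (259,188) against a predicted (258,192). Going to the small round with a narrower opening, clear of the look-alikes.

Call:
step_arm([
  {"x": -1.3,"y": 0.5,"z": 0,"wx": 0,"wy": 0,"wz": 0,"gripper": 5.2},
  {"x": -2.8,"y": 1.2,"z": 0,"wx": 0,"wy": 0,"wz": 0,"gripper": 5.2},
  {"x": -2.9,"y": 1.2,"z": 0,"wx": 0,"wy": 0,"wz": 0,"gripper": 5.2},
  {"x": -2.9,"y": 1.2,"z": 0,"wx": 0,"wy": 0,"wz": 0,"gripper": 5.2},
  {"x": -2.9,"y": 1.2,"z": 0,"wx": 0,"wy": 0,"wz": 0,"gripper": 5.2},
  {"x": -2.9,"y": 1.2,"z": 0,"wx": 0,"wy": 0,"wz": 0,"gripper": 5.2},
  {"x": -2.9,"y": 1.2,"z": 0,"wx": 0,"wy": 0,"wz": 0,"gripper": 5.2},
  {"x": -2.9,"y": 1.2,"z": 0,"wx": 0,"wy": 0,"wz": 0,"gripper": 5.2},
  {"x": -2.9,"y": 1.2,"z": 0,"wx": 0,"wy": 0,"wz": 0,"gripper": 5.2},
  {"x": -2.9,"y": 1.2,"z": 0,"wx": 0,"wy": 0,"wz": 0,"gripper": 5.2},
  {"x": -2.9,"y": 1.2,"z": 0,"wx": 0,"wy": 0,"wz": 0,"gripper": 5.2},
  {"x": -2.9,"y": 1.2,"z": 0,"wx": 0,"wy": 0,"wz": 0,"gripper": 5.2},
  {"x": -2.9,"y": 1.2,"z": 0,"wx": 0,"wy": 0,"wz": 0,"gripper": 5.2},
  {"x": -2.9,"y": 1.2,"z": 0,"wx": 0,"wy": 0,"wz": 0,"gripper": 5.2},
  {"x": -2.3,"y": 0.9,"z": 0,"wx": 0,"wy": 0,"wz": 0,"gripper": 5.2},
  {"x": -1.4,"y": 0.5,"z": 0,"wx": 0,"wy": 0,"wz": 0,"gripper": 5.2},
  {"x": 0,"y": 0,"z": 0,"wx": 0,"wy": 0,"wz": 0,"gripper": 5.2},
  {"x": 0,"y": 0,"z": 0,"wx": 0,"wy": 0,"wz": 0,"gripper": 5.2},
  {"x": 0,"y": 0,"z": 0,"wx": 0,"wy": 0,"wz": 0,"gripper": 5.2},
])

```text
time_s: 19.85
position: [0.4803, -0.3145, 0.2996]
tool_rot: [[0.37, 0.929, -0.0], [0.929, -0.37, 0.001], [0.0, -0.001, -1.0]]
ft_force: [0.4, 0.4, 0.7]
grip_width: 0.0522
```

```bash
python3 - <<'E'
from h import *
go([.4801,-.3154,.187])
wrist("w9",[.4801,-.3154,.03])
E
```

```text
delta tool cm [-0.1   0.03 11.26] pos [ 0.4803 -0.3145  0.2996] w 0.052229778265480344 tips 0.1734
expect px [257.20080358 190.00699179]
```

View pics/w9.png

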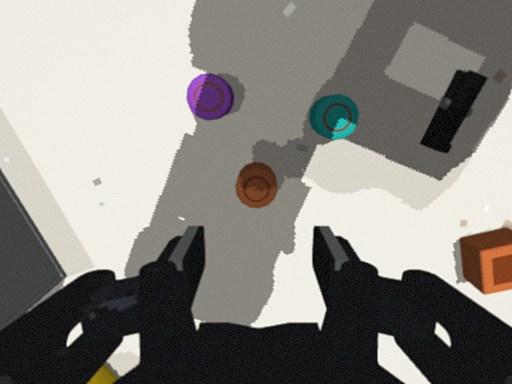

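The small round's ring is at (256,188) against a predicted (257,190). The look-alikes at (210,96) and (335,117) are clear of the jaw line. Grasping.

Call:
step_arm([
  {"x": -0.1,"y": 0,"z": 1.8,"wx": 0,"wy": 0,"wz": 0,"gripper": 5.2},
  {"x": 0,"y": 0,"z": 2,"wx": 0,"wy": 0,"wz": 0,"gripper": 5.2},
  {"x": 0,"y": 0,"z": 2,"wx": 0,"wy": 0,"wz": 0,"gripper": 5.2},
  {"x": 0,"y": 0,"z": 2,"wx": 0,"wy": 0,"wz": 0,"gripper": 5.2},
  {"x": 0,"y": 0,"z": 1.6,"wx": 0,"wy": 0,"wz": 0,"gripper": 5.2},
  {"x": 0,"y": 0,"z": 1,"wx": 0,"wy": 0,"wz": 0,"gripper": 5.2},
  {"x": 0,"y": 0,"z": 0.9,"wx": 0,"wy": 0,"wz": 0,"gripper": 5.2},
  {"x": 0,"y": 0,"z": 0,"wx": 0,"wy": 0,"wz": 0,"gripper": 5.2},
  {"x": 0,"y": 0,"z": 0,"wx": 0,"wy": 0,"wz": 0,"gripper": 5.2},
  {"x": 0,"y": 0,"z": 0,"wx": 0,"wy": 0,"wz": 0,"gripper": 2.5},
  {"x": 0,"y": 0,"z": 0,"wx": 0,"wy": 0,"wz": 0,"gripper": 2.5},
  {"x": 0,"y": 0,"z": 0,"wx": 0,"wy": 0,"wz": 0,"gripper": 2.5},
  {"x": 0,"y": 0,"z": 0,"wx": 0,"wy": 0,"wz": 0,"gripper": 2.5},
  {"x": 0,"y": 0,"z": 0,"wx": 0,"wy": 0,"wz": 0,"gripper": 2.5},
  {"x": 0,"y": 0,"z": 0,"wx": 0,"wy": 0,"wz": 0,"gripper": 2.5},
])

```text
time_s: 21.4
position: [0.48, -0.3166, 0.1876]
tool_rot: [[0.371, 0.929, 0.001], [0.929, -0.371, -0.001], [-0.001, 0.001, -1.0]]
ft_force: [-1.2, 0.6, 5.9]
grip_width: 0.0321
```

Call:
step_arm([
  {"x": 0,"y": 0,"z": -1,"wx": 0,"wy": 0,"wz": 0,"gripper": 2.5},
  {"x": 0,"y": 0,"z": -2,"wx": 0,"wy": 0,"wz": 0,"gripper": 2.5},
  {"x": 0,"y": 0,"z": -2,"wx": 0,"wy": 0,"wz": 0,"gripper": 2.5},
  {"x": 0,"y": 0,"z": -2,"wx": 0,"wy": 0,"wz": 0,"gripper": 2.5},
  {"x": 0,"y": 0,"z": -2,"wx": 0,"wy": 0,"wz": 0,"gripper": 2.5},
  {"x": 0,"y": 0,"z": -1,"wx": 0,"wy": 0,"wz": 0,"gripper": 2.5},
  {"x": 0,"y": 0,"z": 0,"wx": 0,"wy": 0,"wz": 0,"gripper": 2.5},
  {"x": 0,"y": 0,"z": 0,"wx": 0,"wy": 0,"wz": 0,"gripper": 2.5},
])

```text
time_s: 22.2
position: [0.4797, -0.3163, 0.2862]
tool_rot: [[0.371, 0.929, -0.001], [0.929, -0.371, 0.001], [0.0, -0.001, -1.0]]
ft_force: [-0.2, 0.6, -1.0]
grip_width: 0.0325
```

```bash
python3 - <<'E'
from h import *
go([.6236,.1472,.285])
E
```

```text
delta tool cm [48.39 -3.82  0.14] pos [ 0.4797 -0.3163  0.2862] w 0.03247958337080313 tips 0.1734
```

Call:
step_arm([
  {"x": 1.4,"y": -0.1,"z": 0,"wx": 0,"wy": 0,"wz": 0,"gripper": 2.5},
  {"x": 2.9,"y": -0.2,"z": 0,"wx": 0,"wy": 0,"wz": 0,"gripper": 2.5},
  {"x": 3,"y": -0.2,"z": 0,"wx": 0,"wy": 0,"wz": 0,"gripper": 2.5},
  {"x": 3,"y": -0.2,"z": 0,"wx": 0,"wy": 0,"wz": 0,"gripper": 2.5},
  {"x": 3,"y": -0.2,"z": 0,"wx": 0,"wy": 0,"wz": 0,"gripper": 2.5},
  {"x": 3,"y": -0.2,"z": 0,"wx": 0,"wy": 0,"wz": 0,"gripper": 2.5},
  {"x": 3,"y": -0.3,"z": 0,"wx": 0,"wy": 0,"wz": 0,"gripper": 2.5},
  {"x": 3,"y": -0.3,"z": 0,"wx": 0,"wy": 0,"wz": 0,"gripper": 2.5},
  {"x": 3,"y": -0.3,"z": 0,"wx": 0,"wy": 0,"wz": 0,"gripper": 2.5},
  {"x": 3,"y": -0.3,"z": 0,"wx": 0,"wy": 0,"wz": 0,"gripper": 2.5},
  {"x": 3,"y": -0.3,"z": 0,"wx": 0,"wy": 0,"wz": 0,"gripper": 2.5},
  {"x": 3,"y": -0.2,"z": 0,"wx": 0,"wy": 0,"wz": 0,"gripper": 2.5},
  {"x": 3,"y": -0.2,"z": 0,"wx": 0,"wy": 0,"wz": 0,"gripper": 2.5},
  {"x": 3,"y": -0.2,"z": 0,"wx": 0,"wy": 0,"wz": 0,"gripper": 2.5},
  {"x": 3,"y": -0.2,"z": 0,"wx": 0,"wy": 0,"wz": 0,"gripper": 2.5},
  {"x": 2.7,"y": -0.2,"z": 0,"wx": 0,"wy": 0,"wz": 0,"gripper": 2.5},
  {"x": 1.4,"y": -0.2,"z": 0,"wx": 0,"wy": 0,"wz": 0,"gripper": 2.5},
  {"x": 0,"y": 0,"z": 0,"wx": 0,"wy": 0,"wz": 0,"gripper": 2.5},
  {"x": 0,"y": 0,"z": 0,"wx": 0,"wy": 0,"wz": 0,"gripper": 2.5},
  {"x": 0,"y": 0,"z": 0,"wx": 0,"wy": 0,"wz": 0,"gripper": 2.5},
])

```text
time_s: 24.2
position: [0.6201, 0.1368, 0.2866]
tool_rot: [[0.372, 0.928, -0.001], [0.928, -0.372, -0.0], [-0.0, -0.0, -1.0]]
ft_force: [0.4, -0.8, -0.5]
grip_width: 0.0323
```

```bash
python3 - <<'E'
from h import *
go([.6236,.1472,.191])
wrist("w10",[.6236,.1472,.009])
E
```

```text
delta tool cm [ 1.1  -0.06  9.56] pos [0.6201 0.1368 0.2866] w 0.032342092442825016 tips 0.1734
expect px [272.08551734 186.36599811]
```

View pics/w10.png

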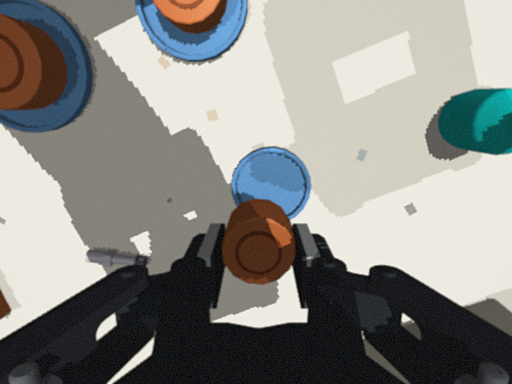

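The small round is held. Its dish is centred at (271,184) as predicted, and 1.1 cm remains along tool x. Lowering after that correction.

Call:
step_arm([
  {"x": 0.6,"y": -0.1,"z": 0,"wx": 0,"wy": 0,"wz": 0,"gripper": 2.5},
  {"x": 0.5,"y": 0,"z": 0,"wx": 0,"wy": 0,"wz": 0,"gripper": 2.5},
  {"x": 0,"y": 0,"z": 1.5,"wx": 0,"wy": 0,"wz": 0,"gripper": 2.5},
  {"x": 0,"y": 0,"z": 2,"wx": 0,"wy": 0,"wz": 0,"gripper": 2.5},
  {"x": 0,"y": 0,"z": 2,"wx": 0,"wy": 0,"wz": 0,"gripper": 2.5},
  {"x": 0,"y": 0,"z": 1.5,"wx": 0,"wy": 0,"wz": 0,"gripper": 2.5},
  {"x": 0,"y": 0,"z": 1,"wx": 0,"wy": 0,"wz": 0,"gripper": 2.5},
  {"x": 0,"y": 0,"z": 0.5,"wx": 0,"wy": 0,"wz": 0,"gripper": 2.5},
  {"x": 0,"y": 0,"z": 0.4,"wx": 0,"wy": 0,"wz": 0,"gripper": 2.5},
  {"x": 0,"y": 0,"z": 0.3,"wx": 0,"wy": 0,"wz": 0,"gripper": 2.5},
  {"x": 0,"y": 0,"z": 0.2,"wx": 0,"wy": 0,"wz": 0,"gripper": 2.5},
  {"x": 0,"y": 0,"z": 0,"wx": 0,"wy": 0,"wz": 0,"gripper": 2.5},
  {"x": 0,"y": 0,"z": 0,"wx": 0,"wy": 0,"wz": 0,"gripper": 2.5},
  {"x": 0,"y": 0,"z": 0,"wx": 0,"wy": 0,"wz": 0,"gripper": 2.5},
])

```text
time_s: 25.65
position: [0.6235, 0.1484, 0.193]
tool_rot: [[0.371, 0.929, 0.0], [0.929, -0.371, 0.0], [0.0, 0.0, -1.0]]
ft_force: [1.0, -0.2, 0.1]
grip_width: 0.0325
```

Call:
step_arm([
  {"x": 0,"y": 0,"z": 0.1,"wx": 0,"wy": 0,"wz": 0,"gripper": 2.5},
  {"x": 0,"y": 0,"z": 0.1,"wx": 0,"wy": 0,"wz": 0,"gripper": 2.5},
  {"x": 0,"y": 0,"z": 0,"wx": 0,"wy": 0,"wz": 0,"gripper": 2.5},
  {"x": 0,"y": 0,"z": 0,"wx": 0,"wy": 0,"wz": 0,"gripper": 2.5},
])

```text
time_s: 26.05
position: [0.6234, 0.1485, 0.1916]
tool_rot: [[0.371, 0.929, 0.001], [0.929, -0.371, -0.0], [0.0, 0.001, -1.0]]
ft_force: [-1.8, -0.2, 6.9]
grip_width: 0.032
```

Call:
step_arm([
  {"x": 0,"y": 0,"z": 0,"wx": 0,"wy": 0,"wz": 0,"gripper": 3.5},
  {"x": 0,"y": 0,"z": 0,"wx": 0,"wy": 0,"wz": 0,"gripper": 4.5},
  {"x": 0,"y": 0,"z": 0,"wx": 0,"wy": 0,"wz": 0,"gripper": 5.5},
  {"x": 0,"y": 0,"z": 0,"wx": 0,"wy": 0,"wz": 0,"gripper": 5.5},
  {"x": 0,"y": 0,"z": 0,"wx": 0,"wy": 0,"wz": 0,"gripper": 5.5},
  {"x": 0,"y": 0,"z": 0,"wx": 0,"wy": 0,"wz": 0,"gripper": 5.5},
  {"x": 0,"y": 0,"z": -1,"wx": 0,"wy": 0,"wz": 0,"gripper": 5.5},
  {"x": 0,"y": 0,"z": -2,"wx": 0,"wy": 0,"wz": 0,"gripper": 5.5},
  {"x": 0,"y": 0,"z": -2.5,"wx": 0,"wy": 0,"wz": 0,"gripper": 5.5},
  {"x": 0,"y": 0,"z": -2.5,"wx": 0,"wy": 0,"wz": 0,"gripper": 5.5},
  {"x": 0,"y": 0,"z": -2.5,"wx": 0,"wy": 0,"wz": 0,"gripper": 5.5},
  {"x": 0,"y": 0,"z": -2,"wx": 0,"wy": 0,"wz": 0,"gripper": 5.5},
  {"x": 0,"y": 0,"z": -1,"wx": 0,"wy": 0,"wz": 0,"gripper": 5.5},
  {"x": 0,"y": 0,"z": 0,"wx": 0,"wy": 0,"wz": 0,"gripper": 5.5},
  {"x": 0,"y": 0,"z": 0,"wx": 0,"wy": 0,"wz": 0,"gripper": 5.5},
  {"x": 0,"y": 0,"z": 0,"wx": 0,"wy": 0,"wz": 0,"gripper": 5.5},
])

```text
time_s: 27.65
position: [0.6234, 0.1484, 0.3244]
tool_rot: [[0.371, 0.929, -0.002], [0.929, -0.371, -0.0], [-0.001, -0.002, -1.0]]
ft_force: [0.2, 0.4, -0.0]
grip_width: 0.055
```

```bash
python3 - <<'E'
from h import *
a=wrist("w11",[.6236,.1472,.034])["color"]
b=env.get_image("scene")["color"]
cv2.imwrite("pics/fin.png",cv2.resize(np.hstack([a,b]),(800,300),interpolation=cv2.INTER_AREA))
E
```

```text
expect px [257.60227122 184.59919779]
```

View pics/fin.png

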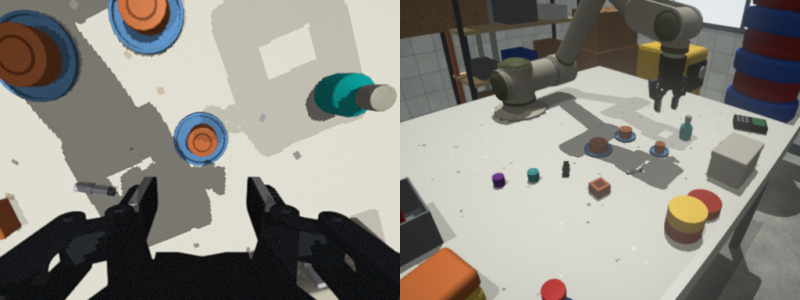

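The small round's ring is at about (259,182) in wrist pixels, against a predicted (258,185). All three rounds sit in their dishes, the bystanders look unmoved, and the arm is clear. Handing in.

```bash
python3 -c "
from rig import env
env.close_job()"
```

```text
the job is handed in; nothing more can be done
```

I placed the large, medium and small cedar rounds flat in their own dishes, in that order. Each was lowered until it touched the dish floor before release, and I handed the job in at about 28 s of the 96 s allowed.

- **Placement:** In the last wrist picture after each release, the ring on the round was within about 4 pixels (roughly 3 mm) of where the dish centre should appear. The limit is 14 mm.
- **Bystanders:** The square block, flask, visor clip, valve extender and the purple and turquoise look-alikes look unmoved in the final scene picture. I judged this by eye and did not measure their positions again.
- **Arm:** At hand-in the gripper was about 13 cm above the last round, touching nothing.
- **What disagreed:**
  - The gripper read 1 to 2 mm narrower than each round's stated diameter, and there was about 6 N of upward force at each grasp. I put the force down to the pads swinging forward as they close. All three holds were secure.
  - My first move was refused because its rows lacked some keys, but nothing moved.

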